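Return the sauna locker fob through the self-closing flap

ROBOT

A 6-joint arm with a two-finger parallel gripper is mounted at the origin on the work surface. World frame = base frame: x ahead of the robot, y to its left, z up, the work surface at z = 0. Lengths are in m, angles in rad, forces in N, time in s.
With the tool pointing down it reaches from about 0.375 to 0.9 m from the base axis. Payload 3.1 kg.
Tool frame: the origin (TCP) lies at the very end of the fingers, on their centre line; the grasp point (between the pads) lies 19 mm behind it; z points along the fingers, y is the direction in which the jaws open and shut (so a half turn about z gives the same grasp; the last joint's range is limited). The gripper opens to 85 mm and grips with 20 to 120 N. Pads are 22 mm wide; open, the fingers measure 114 mm over their backs; the gripper's body (76 mm by 85 mm) begins 54 mm behind the grasp point. The pads swing forward as they close: fully open they stand 13 mm farther back than shut.
Start: joints at [-1.361, 0.527, 1.433, -0, 1.181, -0.178], TCP at [0.237, -0.578, 0.231] pointing down, gripper open.
Joint ranges: [-3.08, 3.08], [-0.75, 2.2], [0.22, 2.44], [-1.43, 4.57], [0, 2.65], [-2.85, 2.85]. Speed limits (rad/s): [2.79, 2.79, 3.14, 3.14, 3.14, 3.14].

INTERFACE

Orientations are given as a unit quaternion [x, y, z, w].
In Python, from plant import get_state, camera, close_job gives the robot as it stands.
- The arm moves only by the shell command python3 -m crank 'ROWS' [FORCE]. ROWS is JSON, a list of rows, each a list of 7 numbers: the finger opening in m, from 0 to 0.0854, then the shift along the world's x, y, z in m, then the turn, a rotation vector about the world's x, y, z in degrees. A call has 1 to 12 rows; each row is the pose to reach, as a shift and turn from the pose commanded when the call began; what a row does not reach only later rows make up. A row lasts 1/10 s, in which the tool goes at most 50 mm and 8.59 degrees, less where a joint would pass 70% of its speed; a pose out of reach is approached as far as the arm can. A call with a gripper value outside its range is refused whole. The fingers move at their own pace and stop on an object; FORCE is the grip in N (left out, the last holds). Time passes only in rows, so rows that repeat a pose let the fingers close. It gives the time, the measured TCP pose, the force and the opening at its end, in the units of the state.
- get_state(): the state, without advancing time (a new reading comes with each control period).
- camera(name): name is "scene" or "side" or "wrist"; returns a dict with "img" (384x512x3 uint8, red, green, blue), "fov_y" (degrees; the focal length in pixels is half the picture's height over the tangent of half this angle, whatever the lens; pixels are square), "cx", "cy" (the principal point, pixels), "distortion" ([k1, k2, p1, p2, k3] as OpenCV has them; the pictures are not rectified), "rvec" (rotation vector, rad) and "tvec" (3), from world to camera coordinates, as OpenCV has them. Camera axes: x right, y down, z forward; pixel columns grow to the right and rows downward; lengths in m; the calibration is good to about 2 mm. A picture is of the moment at which its call begins. There is no depth.
- close_job(): hands the job in, once; it reports no verdict.
The state is a dict: "t": time; "joint_positions": joint angles; "joint_velocities": joint speeds; "tau": joint torques, N m; "position": TCP position; "ee_rot": TCP orientation; "wrist_force": force on the tool from outside, world axes, zero at the start; "wrist_torque": the same for the moment, N m; "opening": finger opening in m.
Only numpy, scipy, OpenCV 4.12 (cv2) and the standard library are available. Lean on these libraries where they do the work, as an engineer would, in place of code of your own. Each camera call takes 0.05 s, during which the arm holds its last target.

TASK

Return the small wooden locker fob without picking it up: push the returns box's self-closing flap inwards with one fingertip and, while that finger keeps the flap open, push the fob along the deck with the other finger until it drops into the well behind. Then come away so that the flap closes by itself. Push gently, never squeeze or lift the fob or shove it against the flap, and leave everything else on the ledge where it stands.

Things in the scene. Friction and masses are not known exactly. Their poses are not given: they have to be found in the camera images.
- returns_box: Grey fixed box on the ledge, 342 mm long (own x), 140 wide (own y). Origin: on the ledge, right under the doorway's middle; own +x is the way the fob goes in, z up. From x = -170 to 0 it is a solid level deck, 70 mm high, with 10 mm high side rails (inner faces y = +/-62); sheer edge at x = 0, then the well. Nothing is above it: fingers pointing down can travel through the doorway.
- doorway (a point): Middle of the deck's edge, under the flap: box x = 0, y = 0, 70 mm above the ledge. Door posts of 5 mm radius stand at y = +/-66, tops 124 mm above the ledge.
- well (a point): Centre of the well's floor, 83 mm beyond the doorway, 3 mm above the ledge. The well is open-topped, x = 0 to 166 mm, inner faces at y = +/-64, its walls 115 mm high above the ledge.
- flap (a joint): Angle of the upright steel flap, rad: 0 = shut across the doorway (x = 0), grows as it swings inwards (box +x) only, stop at 1.4. A spring shuts it: 0.15 N m when shut, plus 0.15 N m per rad. Plate 4 mm thick, 116 long, from 74 to 118 mm above the ledge. Upright hinge at box x = 0, y = +60 mm; shut, it reaches to y = -56.
- flap_edge (a point): Middle (half-way up) of the flap's free upright edge, 116 mm from the hinge, 96 mm above the ledge.
- fob_mid (a point): Centre (half-way up) of the locker fob: light ash block 55 mm long (own x), 45 wide (own y), 26 high, about 50 g, with a small dark steel disc in its top near one end. It starts flat on the deck, 85 to 115 mm before the doorway plane, own x within 0.12 rad of the box's x.
- headrest: Bystander: light ash slatted headrest block 110 x 240 x 70 mm; origin at the centre of its underside.
- bucket: Bystander: empty copper-toned bucket, 190 mm across the rim, 150 high, with a raised bail to 203 mm; origin at the centre of its underside.
- bottle: Bystander: closed glass bottle with a cork, 60 mm across, 148 high; origin at the centre of its underside.
- squeegee: Bystander: small black squeegee lying flat, handle along own x (150 mm), blade 165 mm along own y, 18 high; origin on the ledge near the middle of the handle.
- hygrometer: Bystander: round ash-rimmed hygrometer lying face up, 90 mm across, 24 high; origin at the centre of its underside.
- jar: Bystander: amber glass jar with aluminium lid, 70 mm across, 70 high; origin at the centre of its underside.
Mind the look-alikes: they are no part of the job. Leave any orange or red look-alike of the part that bears fob_mid alone.

How it is judged:
By the outcome, as a careful person would: the job done as asked, in the order asked, and still so for the second after the job is handed in, with the robot touching nothing.
It also fails if it takes over 35 s, if anything falls off the work surface, if the arm or the gripper's body presses on something with over 40 N, if the wrist force passes 120 N, or if a joint passes its speed limit or range.

## Working session

There is one attempt and no reset: what is moved stays moved. The work goes in short steps, Python scripts to look and compute and a shell command to move; the robot and the scene stay as the last step left them, time stands still between calls to the robot, and variables do not carry over. Pictures are saved under pics/ and viewed, and the job is handed in when it is done.

```bash
ls; mkdir -p pics
cat > h.py <<'E'
import numpy as np, cv2
from plant import get_state, camera, close_job
def K(c):
    f=192/np.tan(np.radians(c["fov_y"])/2)
    return np.array([[f,0,c["cx"]],[0,f,c["cy"]],[0,0,1.]])
def snap(name,tag):
    c=camera(name); cv2.imwrite(f"pics/{tag}.png",cv2.cvtColor(c["img"],cv2.COLOR_RGB2BGR))
    np.save(f"pics/{tag}.npy",c,allow_pickle=True); return c
def load(tag): return np.load(f"pics/{tag}.npy",allow_pickle=True).item()
def ray(c,px):
    u=cv2.undistortPoints(np.array(px,float).reshape(-1,1,2),K(c),np.array(c["distortion"],float)).reshape(-1,2)
    R=cv2.Rodrigues(np.array(c["rvec"],float))[0]; t=np.array(c["tvec"],float).ravel()
    return -R.T@t, np.c_[u,np.ones(len(u))]@R
def plane(c,px,z):
    o,d=ray(c,px); return o+d*((z-o[2])/d[:,2])[:,None]
def proj(c,P):
    return cv2.projectPoints(np.array(P,float).reshape(-1,1,3),np.array(c["rvec"],float),np.array(c["tvec"],float),K(c),np.array(c["distortion"],float))[0].reshape(-1,2)
E
python3 - <<'E'
from h import *
for n in ("scene","side","wrist"): snap(n,n+"0")
s=get_state(); print({k:np.round(v,3) for k,v in s.items()})
E
```

```text
pics
{'t': np.float64(0.15), 'joint_positions': array([-1.36 ,  0.528,  1.434,  0.   ,  1.181, -0.178]), 'joint_velocities': array([-0.   , -0.003, -0.004, -0.   , -0.   ,  0.001]), 'tau': array([ 1.0000e-03, -4.4274e+01, -1.7828e+01, -0.0000e+00,  6.0000e-03,
       -0.0000e+00]), 'position': array([ 0.237, -0.578,  0.231]), 'ee_rot': array([ 0.981,  0.193, -0.   , -0.001]), 'wrist_force': array([ 0.257, -0.283,  0.935]), 'wrist_torque': array([ 0.017, -0.064, -0.   ]), 'opening': np.float64(0.085)}
```

View pics/scene0.png

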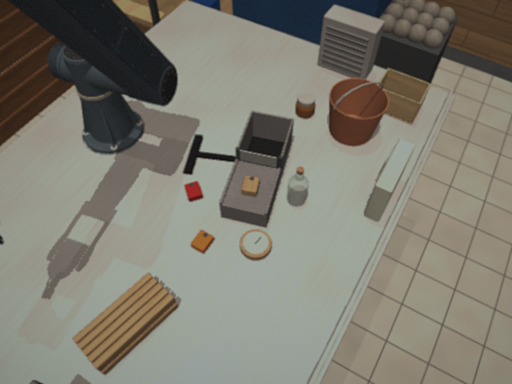

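View pics/side0.png

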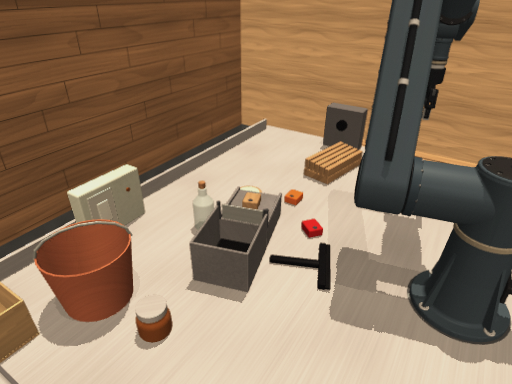

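View pics/wrist0.png

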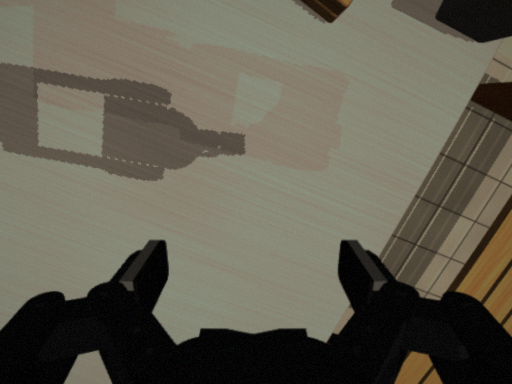

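The scene view has the box at about (262,165), with its well at the top and its deck at the bottom. The fob is at (251,185), the bottle at (298,190), and the orange and red look-alikes are at (203,241) and (193,190). I'll zoom in next.

Run:
```python
from h import *
a=cv2.imread("pics/scene0.png")[100:235,190:330]; cv2.imwrite("pics/z1.png",cv2.resize(a,None,fx=4.4,fy=4.4,interpolation=cv2.INTER_CUBIC))
a=cv2.imread("pics/side0.png")[175:295,180:290]; cv2.imwrite("pics/z2.png",cv2.resize(a,None,fx=5,fy=5,interpolation=cv2.INTER_CUBIC))
```

```text
(no output)
```

View pics/z1.png

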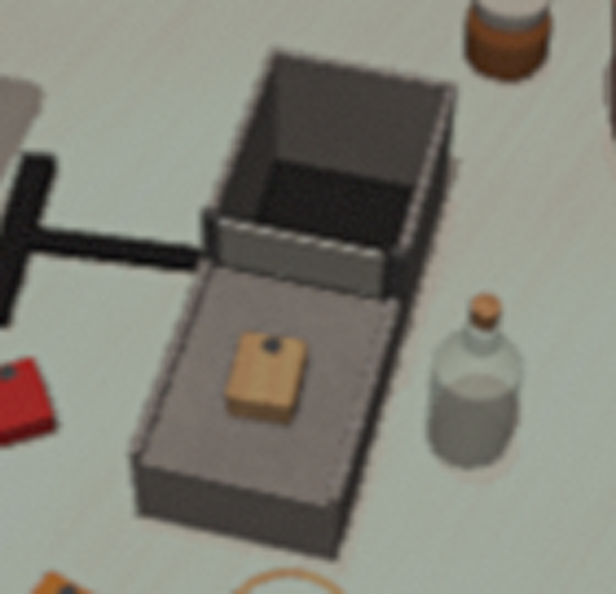

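View pics/z2.png

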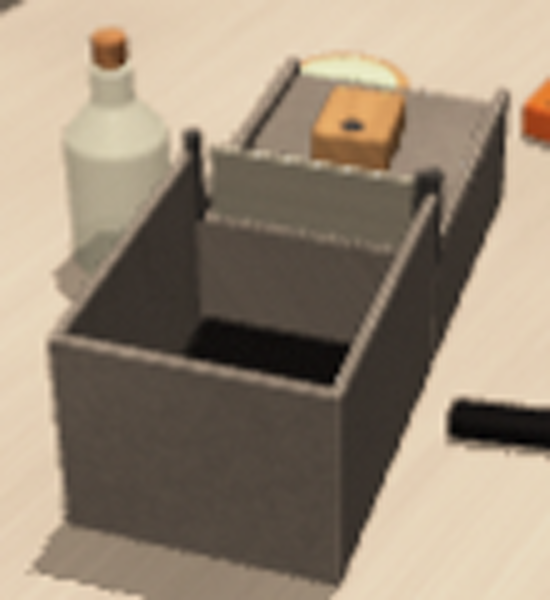

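```bash
cat > m.py <<'E'
from h import *
from scipy.optimize import least_squares
s=load("scene0"); d=load("side0")
z1=lambda x,y:(190+x/4.4-.4,100+y/4.4-.4); z2=lambda x,y:(180+x/5-.4,175+y/5-.4)
S=[((-.170,.07,0),z1(140,515)),((-.170,-.07,0),z1(336,557)),((.172,.07,.115),z1(275,52)),((.172,-.07,.115),z1(455,87)),((0,.06,.118),z1(220,222)),((0,-.056,.118),z1(384,255))]
D=[((.172,-.07,0),z2(68,522)),((.172,.07,0),z2(340,580)),((.172,-.07,.115),z2(52,340)),((.172,.07,.115),z2(338,392)),((0,-.056,.118),z2(213,147)),((0,.06,.118),z2(412,175))]
def tf(p,P):
    c,q=np.cos(p[2]),np.sin(p[2]); P=np.atleast_2d(P)
    return np.c_[p[0]+c*P[:,0]-q*P[:,1],p[1]+q*P[:,0]+c*P[:,1],P[:,2]]
def inv(p,P):
    c,q=np.cos(p[2]),np.sin(p[2]); X=P[:,0]-p[0];Y=P[:,1]-p[1]
    return np.c_[c*X+q*Y,-q*X+c*Y,P[:,2]]
def fit(sets):
    def r(p): return np.concatenate([(plane_all(c,L)-tf(p,[a for a,_ in L]))[:,:2].ravel() for c,L in sets])
    return least_squares(r,[.5,-.1,0.]),r
def plane_all(c,L): return np.vstack([plane(c,[b],a[2]) for a,b in L])
if __name__=="__main__":
    for st in ([(s,S)],[(d,D)],[(s,S),(d,D)]):
        best=min((least_squares(lambda p:fit(st)[1](p),[.5,-.1,a]) for a in (0,1.5,3,-1.5)),key=lambda o:o.cost)
        print(best.x.round(4)); print((best.fun*1000).round(1).reshape(-1,2).tolist())
    p=best.x; np.save("box.npy",p)
    # fob top corners z=.096, both views
    T=[z1(245,332),z1(307,342),z1(293,410),z1(227,402)]
    Q=[z2(332,87),z2(405,92),z2(390,136),z2(312,130)]
    for c,L in((s,T),(d,Q)):
        b=inv(p,plane(c,L,.096))*1000; print(b.round(1).tolist(),b.mean(0).round(1))
    print("bottle", inv(p,plane(s,[z1(486,310)],.14)).round(3))
E
python3 m.py
```

```text
[0.5381 0.0822 1.844 ]
[[0.7, 3.0], [-4.3, 5.0], [4.6, -3.3], [-1.8, -5.1], [2.0, 0.0], [-1.2, 0.4]]
[ 0.5396  0.0793 -4.42  ]
[[0.6, -1.0], [2.1, -0.5], [-3.3, 0.2], [2.2, 0.7], [-5.1, 0.6], [3.4, 0.1]]
[0.5382 0.0806 1.8513]
[[-0.7, 4.7], [-5.5, 5.8], [5.6, -0.9], [-0.5, -3.6], [1.8, 2.0], [-1.2, 1.6], [-0.2, -2.0], [1.8, -3.1], [-4.1, -0.8], [1.9, -1.9], [-3.9, 0.1], [5.0, -1.8]]
[[-67.5, 21.3, 96.0], [-65.0, -20.1, 96.0], [-119.8, -25.1, 96.0], [-124.7, 17.3, 96.0]] [-94.3  -1.6  96. ]
[[-113.9, -22.0, 96.0], [-120.8, 20.4, 96.0], [-71.2, 25.2, 96.0], [-64.6, -18.5, 96.0]] [-92.6   1.3  96. ]
bottle [[-0.043 -0.131  0.14 ]]
```

Run:
```python
from m import *
p=np.load("box.npy")
T=plane(s,[z1(245,332),z1(307,342),z1(293,410),z1(227,402)],.096); Q=plane(d,[z2(405,92),z2(332,87),z2(312,130),z2(390,136)],.096)
Q=plane(d,[z2(390,136),z2(312,130),z2(332,87),z2(405,92)],.096)
print(T.round(4).tolist());print(Q.round(4).tolist())
C=(T.mean(0)+Q.mean(0))/2
def ang(F): v=(F[0]+F[1]-F[2]-F[3]); w=F[0]-F[1]; return np.arctan2(v[1],v[0]),np.arctan2(w[1],w[0])+np.pi/2-np.pi
print(C,ang(T),ang(Q))
a=1.928;u=np.array([np.cos(a),np.sin(a)]);t=C[:2]+.0102*u
st=get_state();print("u",u,"tcp",t,"shift",t-st["position"][:2])
```

```text
[[0.5364, 0.0097, 0.096], [0.5755, 0.0236, 0.096], [0.5955, -0.0276, 0.096], [0.5561, -0.044, 0.096]]
[[0.5337, 0.0052, 0.096], [0.5739, 0.0236, 0.096], [0.5909, -0.0228, 0.096], [0.552, -0.0412, 0.096]]
[ 0.56424955 -0.00919963  0.096     ] (np.float64(1.9316131410815107), np.float64(-4.370926351741904)) (np.float64(1.9349724366326488), np.float64(-4.2825005047313836))
u [-0.34965579  0.93687824] tcp [5.60683061e-01 3.56528556e-04] shift [0.32384366 0.57813297]
```

```bash
python3 -m crank '[[0.085,0.02,0.035,0,0,0,0],[0.085,0.043,0.077,0,0,0,0],[0.085,0.066,0.119,0,0,0,0],[0.085,0.09,0.161,0,0,0,0],[0.085,0.113,0.203,0,0,0,0],[0.085,0.136,0.245,0,0,0,0],[0.085,0.16,0.287,0,0,0,0],[0.085,0.183,0.329,0,0,0,0],[0.085,0.207,0.371,0,0,0,0],[0.085,0.231,0.413,0,0,0,0],[0.085,0.254,0.455,0,0,0,0],[0.085,0.27,0.482,0,0,0,0]]'
python3 -m crank '[[0.085,0.024,0.042,-0.02,0,0,-1],[0.085,0.046,0.082,-0.05,0,0,-1.6],[0.085,0.054,0.096,-0.08,0,0,-1.6],[0.085,0.054,0.096,-0.091,0,0,-1.6],[0.085,0.054,0.096,-0.091,0,0,-1.6]]'
python3 - <<'E'
from h import *
for n in ("scene","side","wrist"): snap(n,n+"1")
s=get_state(); print({k:np.round(s[k],4).tolist() for k in("t","position","ee_rot","wrist_force","opening")})
for n,(x0,y0) in dict(scene=(170,80),side=(170,110)).items():
    a=cv2.imread(f"pics/{n}1.png")[y0:y0+150,x0:x0+160]; cv2.imwrite(f"pics/{n}1z.png",cv2.resize(a,None,fx=4,fy=4,interpolation=cv2.INTER_CUBIC))
E
```

```text
t: 1.35
position: [0.5076, -0.0933, 0.2312]
ee_rot: [0.981, 0.194, -0.0, -0.0]
wrist_force: [0.8, -0.5, 0.2]
opening: 0.085
t: 1.85
position: [0.5592, 0.0002, 0.1382]
ee_rot: [0.984, 0.18, -0.003, -0.001]
wrist_force: [-0.2, -0.3, 1.4]
opening: 0.0849
{'t': 2.0, 'position': [0.5614, -0.0016, 0.1414], 'ee_rot': [0.9839, 0.1787, 0.0008, 0.0004], 'wrist_force': [-0.3502, -0.507, -0.5585], 'opening': 0.0848}
```

View pics/scene1z.png

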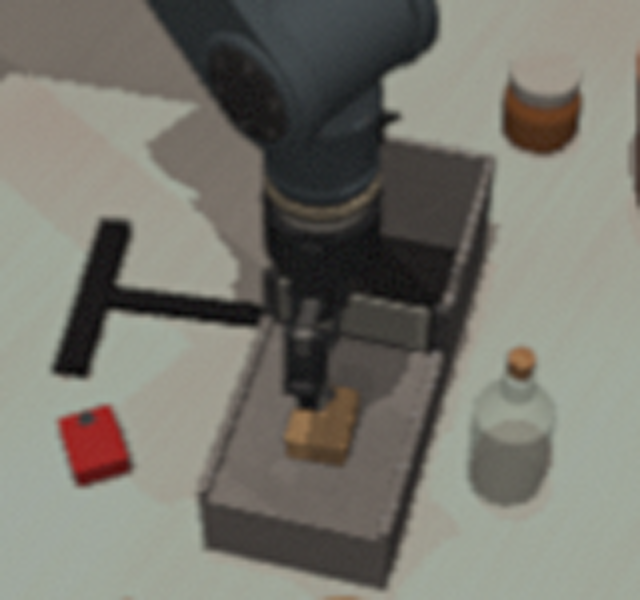

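View pics/side1z.png

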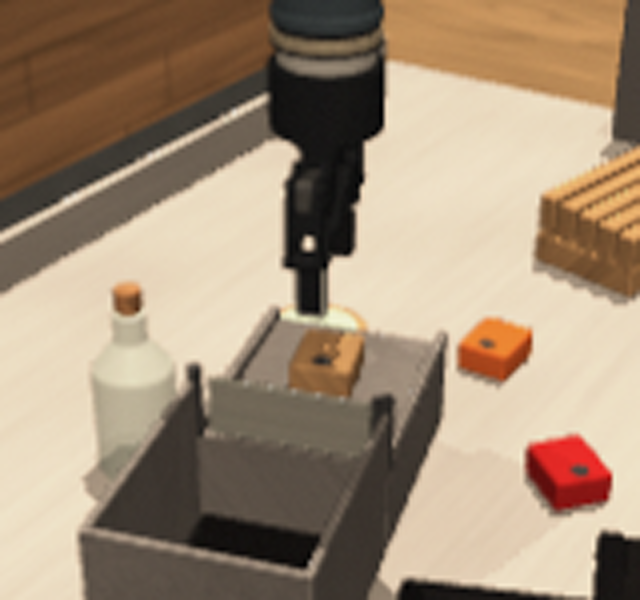

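View pics/wrist1.png

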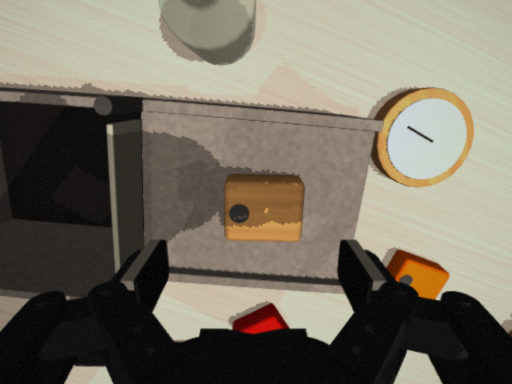

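Run:
```python
from h import *
a=1.933;u=np.array([np.cos(a),np.sin(a)]);v=np.array([-u[1],u[0]])
t=np.array([.5608,-.0006])
sd=load("side1");sc=load("scene1");w=load("wrist1")
for z in(.14,.146,.153,.16):
  A=[*(t+.05*u),z];B=[*(t-.05*u),z]
  print(z,[(proj(sd,[A])-[170,110])*4,(proj(sc,[B])-[170,80])*4,proj(w,[A,B])])
# fob top corners in wrist view
F=plane(w,[(226,175),(303,176),(300,241),(226,240)],.096)
print(F.round(4).tolist(),F.mean(0))
r=F[:,:2]-t; print("along",(r@u).round(4),"across",(r@v).round(4))
fl=plane(w,[(109,124),(141,122),(110,272)],.118); print("flap top", fl.round(4).tolist(), ((fl[:,:2]-t)@u).round(4))
```

```text
0.14 [array([[306.9391834 , 334.04771654]]), array([[308.56368506, 423.95793432]]), array([[158.5990261 , 241.50780811],
       [343.05734922, 241.03428432]])]
0.146 [array([[306.92126793, 326.23607019]]), array([[308.43670497, 418.76868824]]), array([[155.12441861, 246.76557521],
       [346.41099231, 246.27707334]])]
0.153 [array([[306.90029669, 317.0573876 ]]), array([[308.2872228 , 412.65825362]]), array([[150.73739336, 253.40963579],
       [350.64576468, 252.90274929]])]
0.16 [array([[306.87925053, 307.80791062]]), array([[308.1362796, 406.4863345]]), array([[145.94499095, 260.67489614],
       [355.27248722, 260.14864708]])]
[[0.5793, 0.024, 0.096], [0.5965, -0.0237, 0.096], [0.5523, -0.0406, 0.096], [0.5347, 0.0086, 0.096]] [ 0.56568415 -0.0079445   0.096     ]
along [ 0.0164 -0.0342 -0.0344  0.0178] across [-0.026  -0.0252  0.0221  0.0212]
flap top [[0.5899, 0.0949, 0.118], [0.5972, 0.0781, 0.118], [0.4969, 0.0738, 0.118]] [0.0789 0.0607 0.0922]
```

Comparing the views, the open fingertips sit about 14 mm behind the TCP. In the wrist view the fob at (264,208) is square to the jaws and centred to within 2 mm. The B finger is about 7 mm behind the fob, and the A finger is about 20 mm short of the flap. I'll lower the tool.

```bash
python3 -m crank '[[0.085,0.001,0,-0.025,0,0,0],[0.085,0.001,0,-0.05,0,0,0],[0.085,0.001,0,-0.07,0,0,0],[0.085,0.001,0,-0.076,0,0,0],[0.085,0.001,0,-0.076,0,0,0]]'
python3 - <<'E'
from h import *
for n in ("scene","side","wrist"): snap(n,n+"2")
s=get_state(); print({k:np.round(s[k],4).tolist() for k in("t","position","ee_rot","wrist_force","opening")})
L=[]
for n,(x0,y0) in dict(scene=(190,110),side=(190,150)).items():
    a=cv2.imread(f"pics/{n}2.png")[y0:y0+120,x0:x0+100]; L.append(cv2.resize(a,None,fx=4,fy=4,interpolation=cv2.INTER_CUBIC))
cv2.imwrite("pics/c2.png",np.hstack(L))
E
```

```text
t: 2.5
position: [0.5621, -0.0013, 0.0648]
ee_rot: [0.984, 0.179, 0.0, 0.0]
wrist_force: [0.1, -0.3, 0.7]
opening: 0.085
{'t': 2.65, 'position': [0.5631, -0.0009, 0.0658], 'ee_rot': [0.9838, 0.1791, 0.0014, 0.0005], 'wrist_force': [0.4426, -0.3924, 0.3523], 'opening': 0.085}
```

View pics/c2.png

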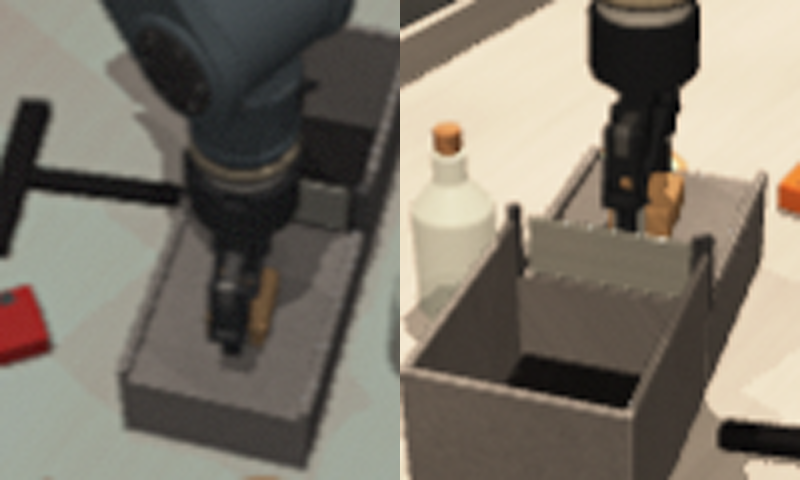

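View pics/wrist2.png

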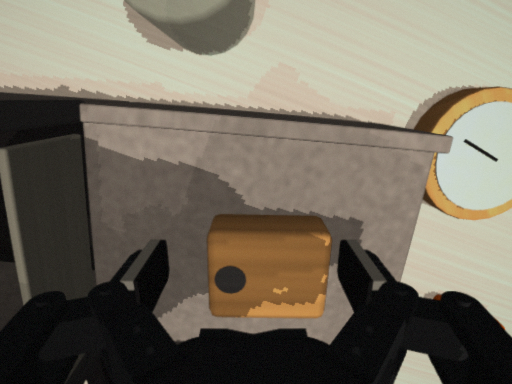

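The left (flap) and right (fob) fingers straddle the fob, and the B pad is a few millimetres behind it (wrist view, gap from 330 to 340 px). I'll push along the fob's axis.

```bash
python3 -m crank '[[0.085,-0.0018,0.0047,0,0,0,0],[0.085,-0.0035,0.0094,0,0,0,0],[0.085,-0.0053,0.014,0,0,0,0],[0.085,-0.0071,0.0187,0,0,0,0],[0.085,-0.0089,0.0234,0,0,0,0],[0.085,-0.0106,0.0281,0,0,0,0],[0.085,-0.0124,0.0327,0,0,0,0],[0.085,-0.0142,0.0374,0,0,0,0],[0.085,-0.0159,0.0421,0,0,0,0],[0.085,-0.0177,0.0468,0,0,0,0],[0.085,-0.0195,0.0514,0,0,0,0],[0.085,-0.0195,0.0514,0,0,0,0]]'
python3 - <<'E'
from h import *
for n in ("scene","side","wrist"): snap(n,n+"3")
s=get_state(); print({k:np.round(s[k],4).tolist() for k in("t","position","ee_rot","wrist_force","opening")})
L=[]
for n,(x0,y0) in dict(scene=(190,110),side=(190,150)).items():
    a=cv2.imread(f"pics/{n}3.png")[y0:y0+120,x0:x0+100]; L.append(cv2.resize(a,None,fx=4,fy=4,interpolation=cv2.INTER_CUBIC))
cv2.imwrite("pics/c3.png",np.hstack(L))
E
```

```text
t: 3.85
position: [0.5417, 0.0508, 0.0647]
ee_rot: [0.984, 0.18, -0.001, 0.0]
wrist_force: [-0.6, -7.0, 6.3]
opening: 0.085
{'t': 4.0, 'position': [0.5421, 0.0504, 0.0648], 'ee_rot': [0.9836, 0.1802, -0.0004, 0.0006], 'wrist_force': [-0.6968, -6.542, 4.6932], 'opening': 0.0853}
```

View pics/c3.png

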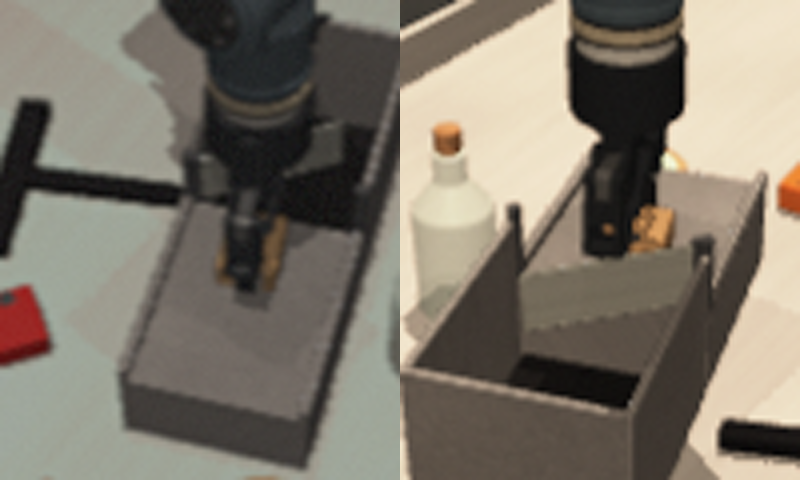

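View pics/wrist3.png

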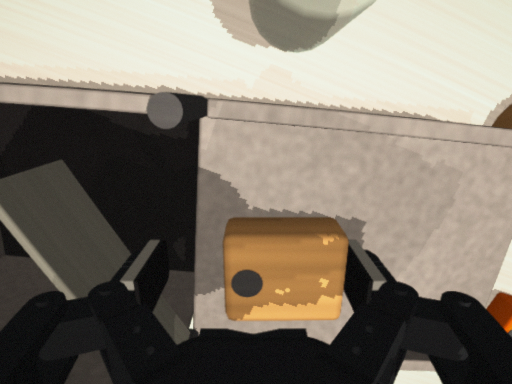

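The flap is open about 0.6 rad on finger A (side view). Finger B is flush behind the fob, which is still short of the deck edge (front at 225 px, edge at 197 px). I'll keep pushing.

```bash
python3 -m crank '[[0.085,-0.0014,0.0037,0.001,0,0,0],[0.085,-0.0028,0.0075,0.001,0,0,0],[0.085,-0.0042,0.0112,0.001,0,0,0],[0.085,-0.0057,0.015,0.001,0,0,0],[0.085,-0.0071,0.0187,0.001,0,0,0],[0.085,-0.0085,0.0224,0.001,0,0,0],[0.085,-0.0099,0.0262,0.001,0,0,0],[0.085,-0.0113,0.03,0.001,0,0,0],[0.085,-0.0113,0.03,0.001,0,0,0]]'
python3 - <<'E'
from h import *
for n in ("scene","side","wrist"): snap(n,n+"4")
s=get_state(); print({k:np.round(s[k],4).tolist() for k in("t","position","ee_rot","wrist_force","opening")})
L=[]
for n,(x0,y0) in dict(scene=(190,110),side=(190,150)).items():
    a=cv2.imread(f"pics/{n}4.png")[y0:y0+120,x0:x0+100]; L.append(cv2.resize(a,None,fx=4,fy=4,interpolation=cv2.INTER_CUBIC))
cv2.imwrite("pics/c4.png",np.hstack(L))
E
```

```text
t: 4.9
position: [0.5322, 0.081, 0.066]
ee_rot: [0.984, 0.18, 0.001, 0.001]
wrist_force: [2.4, -4.2, 5.7]
opening: 0.0851
{'t': 5.05, 'position': [0.5325, 0.0808, 0.066], 'ee_rot': [0.9838, 0.1793, 0.0015, 0.0005], 'wrist_force': [2.5022, -4.7734, 4.5028], 'opening': 0.0852}
```

View pics/c4.png

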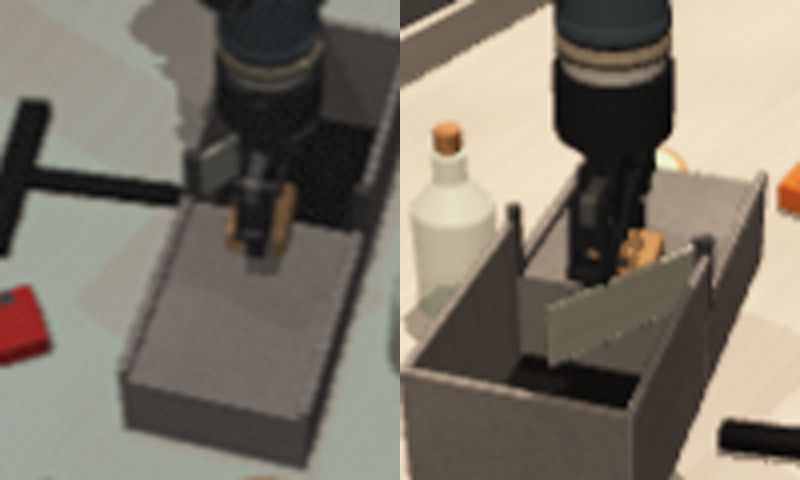

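View pics/wrist4.png

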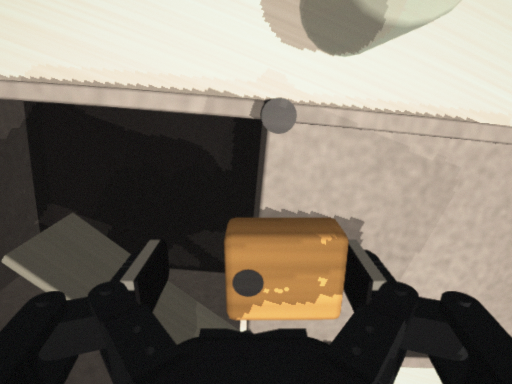

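The flap is open about 1 rad and is being held. The fob overhangs the edge by about 15 mm, with a clear gap to finger A. Now the final push.

```bash
python3 -m crank '[[0.085,-0.0014,0.0037,0,0,0,0],[0.085,-0.0028,0.0075,0,0,0,0],[0.085,-0.0042,0.0112,0,0,0,0],[0.085,-0.0057,0.015,0,0,0,0],[0.085,-0.0071,0.0187,0,0,0,0],[0.085,-0.0085,0.0224,0,0,0,0],[0.085,-0.0099,0.0262,0,0,0,0],[0.085,-0.0113,0.03,0,0,0,0],[0.085,-0.0127,0.0337,0,0,0,0],[0.085,-0.0138,0.0365,0,0,0,0],[0.085,-0.0138,0.0365,0,0,0,0],[0.085,-0.0138,0.0365,0,0,0,0]]'
python3 - <<'E'
from h import *
for n in ("scene","side","wrist"): snap(n,n+"5")
s=get_state(); print({k:np.round(s[k],4).tolist() for k in("t","position","ee_rot","wrist_force","opening")})
L=[]
for n,(x0,y0) in dict(scene=(190,110),side=(190,150)).items():
    a=cv2.imread(f"pics/{n}5.png")[y0:y0+120,x0:x0+100]; L.append(cv2.resize(a,None,fx=4,fy=4,interpolation=cv2.INTER_CUBIC))
cv2.imwrite("pics/c5.png",np.hstack(L))
E
```

```text
t: 6.25
position: [0.5189, 0.1172, 0.066]
ee_rot: [0.984, 0.18, 0.002, 0.001]
wrist_force: [3.4, -5.5, 5.0]
opening: 0.0847
{'t': 6.4, 'position': [0.5189, 0.1172, 0.066], 'ee_rot': [0.9838, 0.1795, 0.0016, 0.0006], 'wrist_force': [3.218, -4.9417, 3.9813], 'opening': 0.0849}
```

View pics/c5.png

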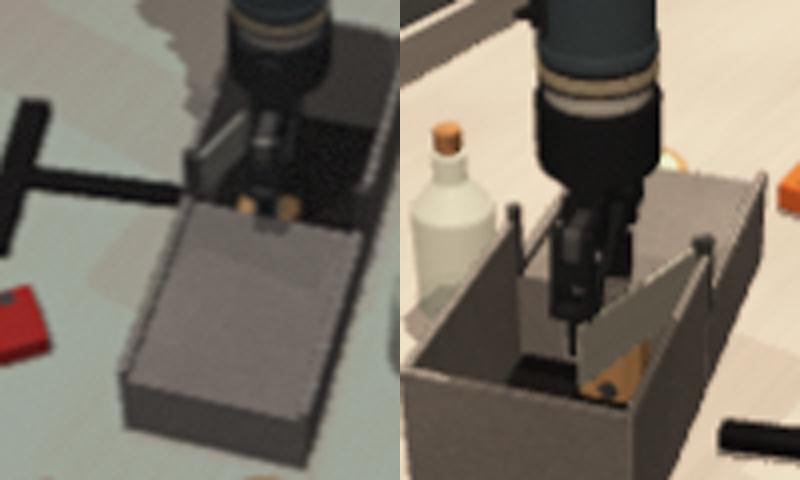

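View pics/wrist5.png

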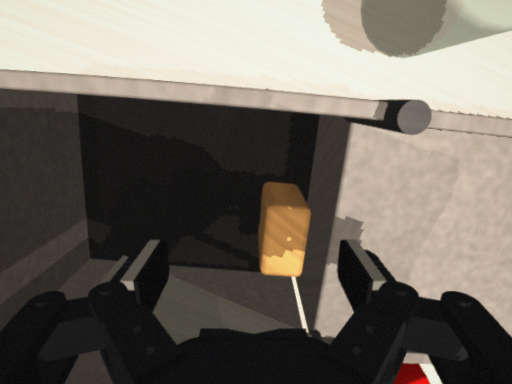

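Run:
```python
from m import *
p=np.load("box.npy")
w=snap("wrist","wrist6")
a=cv2.imread("pics/wrist6.png"); cv2.imwrite("pics/w6z.png",cv2.resize(a[140:340,200:400],None,fx=3,fy=3,interpolation=cv2.INTER_CUBIC))
b=load("scene5"); sd=load("side5")
for z in (.03,.058,.07,.096):
  print(z,(inv(p,plane(w,[(265,184),(298,184),(309,208),(304,275),(262,272)],z))*1000).round(0)[:,:2].tolist())
# side: fob lower front corners
img=cv2.imread("pics/side5.png")[200:260,320-10-190+190-60:380]
x=cv2.imread("pics/side5.png")[195:265,320:372]; 
x=cv2.imread("pics/side5.png")[210:260,225:275]; cv2.imwrite("pics/s5z.png",cv2.resize(x,None,fx=10,fy=10,interpolation=cv2.INTER_CUBIC))
```

```text
0.03 [[34.0, -15.0], [13.0, -16.0], [4.0, -1.0], [1.0, 49.0], [30.0, 49.0]]
0.058 [[36.0, -22.0], [19.0, -24.0], [11.0, -11.0], [8.0, 31.0], [33.0, 31.0]]
0.07 [[37.0, -26.0], [21.0, -27.0], [14.0, -15.0], [11.0, 24.0], [34.0, 24.0]]
0.096 [[39.0, -33.0], [26.0, -34.0], [20.0, -24.0], [18.0, 7.0], [36.0, 7.0]]
```

View pics/w6z.png

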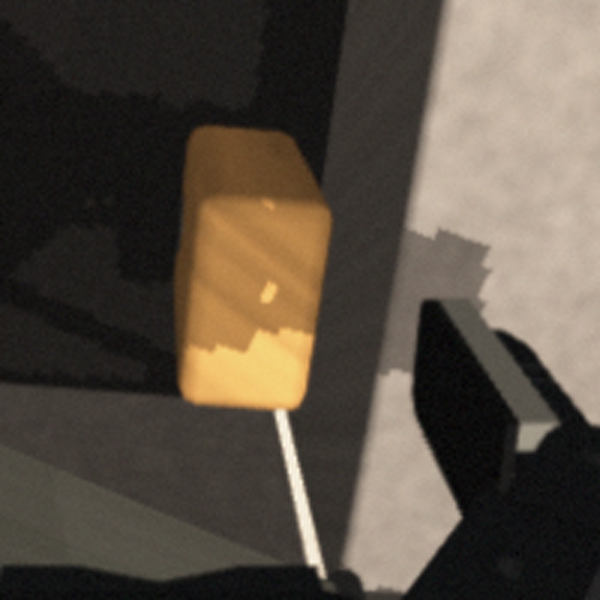

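View pics/s5z.png

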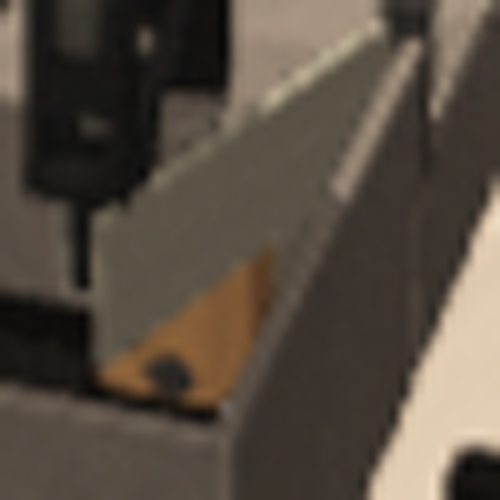

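The fob has dropped. It stands on its front end on the well floor: top face at 58 mm, box x 8 to 35 mm, y −11 to 31 mm, clear of the finger and below both deck and flap. Next I'll back off so the flap follows the finger, then lift.

```bash
python3 -m crank '[[0.085,0.0035,-0.0094,0,0,0,0],[0.085,0.0071,-0.0187,0,0,0,0],[0.085,0.0106,-0.0281,0,0,0,0],[0.085,0.0142,-0.0374,0,0,0,0],[0.085,0.0177,-0.0468,0,0,0,0],[0.085,0.0177,-0.0468,0.02,0,0,0],[0.085,0.0177,-0.0468,0.05,0,0,0],[0.085,0.0177,-0.0468,0.09,0,0,0],[0.085,0.0177,-0.0468,0.13,0,0,0],[0.085,0.0177,-0.0868,0.16,0,0,0],[0.085,0.0177,-0.1368,0.17,0,0,0],[0.085,0.0177,-0.1868,0.17,0,0,0]]'
python3 -m crank '[[0.085,0,-0.05,0,0,0,0],[0.085,0,-0.09,0,0,0,0],[0.085,0,-0.1,0,0,0,0],[0.085,0,-0.1,0,0,0,0],[0.085,0,-0.1,0,0,0,0]]'
python3 - <<'E'
from h import *
for n in ("scene","side","wrist"): snap(n,n+"7")
s=get_state(); print({k:np.round(s[k],4).tolist() for k in("t","position","wrist_force","opening")})
L=[]
for n,(x0,y0) in dict(scene=(190,110),side=(190,170)).items():
    a=cv2.imread(f"pics/{n}7.png")[y0:y0+120,x0:x0+100]; L.append(cv2.resize(a,None,fx=4,fy=4,interpolation=cv2.INTER_CUBIC))
cv2.imwrite("pics/c7.png",np.hstack(L))
E
```

```text
t: 7.65
position: [0.5351, -0.0685, 0.237]
ee_rot: [0.984, 0.181, 0.001, 0.0]
wrist_force: [1.6, -0.4, -0.1]
opening: 0.0851
t: 8.15
position: [0.5341, -0.1666, 0.2345]
ee_rot: [0.984, 0.18, -0.001, -0.001]
wrist_force: [-0.1, 0.0, 0.4]
opening: 0.0848
{'t': 8.3, 'position': [0.5347, -0.1662, 0.2351], 'wrist_force': [-0.1151, -0.2523, -0.3738], 'opening': 0.085}
```

View pics/c7.png

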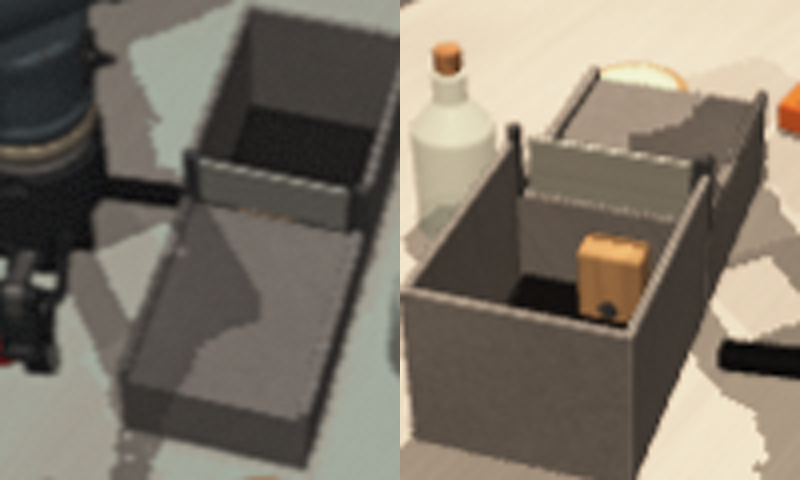

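View pics/scene7.png

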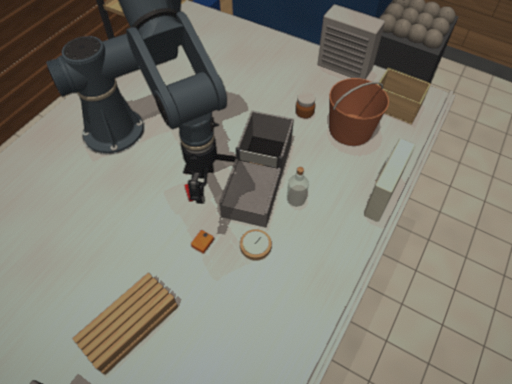

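View pics/side7.png

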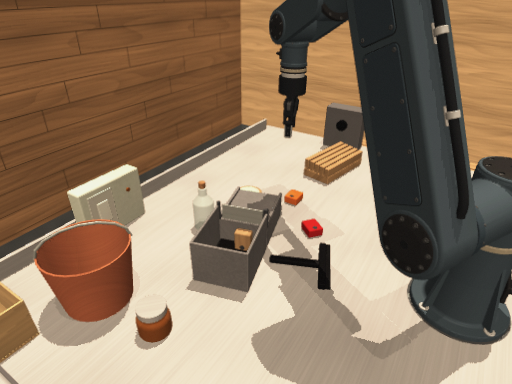

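The flap is shut, the fob stands on the well floor, and the arm is clear. The bystanders look unmoved in both views, so I'm handing in.

```bash
python3 -c "
from plant import *
print(close_job())"
```

```text
the job is handed in; nothing more can be done
None
```

The fob is in the well, the flap shut by itself, and I handed the job in at about 8.3 s. One finger opened the flap to roughly 1.2 rad and held it. The other finger pushed the fob flat along its own axis until it dropped over the deck edge. I then backed off with the flap following the finger, lifted and moved away.

**Last checks:**
- **Flap and fob:** the flap looks fully shut in the scene and side views. The fob is in the well, clear of the flap.
- **Forces:** the wrist force read 0.4 N or less per axis at the end. The highest I read during the push was about 9.5 N.
- **Everything else:** the bystanders and the orange and red look-alikes look unmoved in the pictures. I compared them by eye and did not measure them, and the arm partly hides the red one in the last scene view.

**Not as neat as hoped:**
- **Fob upright:** it landed standing on its front end, with its top about 58 mm above the ledge, instead of lying flat. I left it that way because it is below the deck and stable.
- **Order of pushing:** the fob slid a short way along the deck just before the flap began to open. The jaws cannot reach from behind the fob at its starting place to the flap. It reached the doorway only after the flap was open and held.
- **Upward force:** I saw an unexplained upward force of about 4–6 N while the finger was against the flap. It was gone once the finger came away.

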